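# Set the near-vision target one hole closer to the patient

## Task

Get the near-vision target ready for the patient in the chair at the left end of the desk: pull the tray of the white desk riser out to its stop, then press the brass snap button on the square tube flush and slide the tube one hole to the left (the way the target plate points), until the button pops back up in the next hole. Leave the tray out, let go, and do not disturb the other things on the desk and on the riser.

Things in the scene. Friction and masses are not known exactly. Their poses are not given: they have to be found in the camera images.
- riser: White desk riser, a low bridge 160 mm deep (x), 300 mm wide (y) and 88 mm high, fixed to the desk. Origin: centre of its underside, on the desk; its -x axis points out of the open front, roughly towards the robot; +y is the way the target tube extends (left). Its grey tray front stands just before it.
- tray (a joint): Slide of the tray out of the riser along the riser's -x axis, in m: 0 shut, 0.105 at the stop. It runs stiffly (about 2 N plus damping) and stays where it is left.
- tray_handle (a point): Middle of the tray's steel bar handle: a round bar 10 mm thick, 100 mm long along the riser's y, centre 56 mm above the desk and 39.5 mm before the face of the grey tray front (clear gap behind the bar 34 mm). The front's top edge is 73 mm high. Moves with the tray; 131 mm in front (-x) of the riser's origin when shut. Axes as the riser's.
- button_top (a point): Middle of the top of the brass snap button, 14 mm across, bevelled. Standing up it is 5 mm proud of the square tube's flat upper face, which is 52 mm above the desk. Carried by the tray (fixed inner tube), it does not travel with the outer tube: 40 mm in front (-x) of the riser's origin when shut, 0 in y. Hidden under the riser's top while the tray is shut. Axes as the riser's.
- snap_button (a joint): Depth the button is pressed in, m: 0 up in a hole, 0.005 flush with the tube's upper face, 0.009 under the wall between holes, 0.0105 at most. Spring 1.8 N at first, 2.6 N flush, 3.2 N under the wall. Pressed flush, its bevel lets the hole's edge ride over it when the tube is pushed with about 5 N; pressed under 4 mm it locks the tube. It pops up by itself in the next hole.
- target_tube (a joint): Slide of the outer tube along the riser's +y, m: 0 at the start (button in the first hole), 0.040 with the button in the next hole, 0.080 in the last. About 1 mm of play in a hole; stays where it is left. The tube is square aluminium, 32 x 32 mm, 198 mm long along y, with a flat upper face.
- target_plate (a point): Middle of the outer face of the white target plate (56 x 54 mm, ringed) at the left (+y) end of the outer tube; at the start 106 mm to the left of the button. Moves with the tube. Axes as the riser's.
- gel_bottle: White gel bottle, 44 mm across, 85 mm tall, upright on the right rear of the riser's top; a bystander. Origin: centre of its underside.
- tip_case: Blue hinged case, 56 x 66 x 30 mm, on the left rear of the riser's top; a bystander. Origin: centre of its underside.
- strip_box: Orange carton, 30 x 66 x 22 mm, on the rear of the riser's top; a bystander. Origin: centre of its underside.
- occluder: Black eye occluder paddle, 188 x 56 x 8 mm, lying loose in the tray behind the tube; it rides along with the tray. Origin: centre of its underside.
- dropper: Drop bottle with a red cap, 25 mm across, 62 mm tall, upright on the desk right of the riser; a bystander. Origin: centre of its underside.
- dropper2: Drop bottle with a blue cap, 27 mm across, 68 mm tall, upright on the desk right of the riser; a bystander. Origin: centre of its underside.
- penlight: White penlight, 120 mm long, 14 mm thick, lying on the desk to the right; a bystander. Origin: centre of its underside.
- lens_tin: Round tin, 40 mm across, 18 mm high, on the desk to the right; a bystander. Origin: centre of its underside.
- next_hole (a point): Middle of the outer tube's next hole, level with its upper face; moves with the tube. Holes are 16 mm wide, 40 mm apart in a row along y; at the start this one is 40 mm to the right (-y) of the button. Black grip bands, 4 mm wide and 2.5 mm high, run round the tube midway between holes: 36 mm of flat face lies between the bands beside the button, room to press it and push the left band along.

How it is judged:
By the outcome, as a careful person would: the job done as asked, in the order asked, and still so for the second after the job is handed in, with the robot touching nothing.
It also fails if it takes over 38 s, if anything falls off the work surface, if the arm or the gripper's body presses on something with over 40 N, if the wrist force passes 120 N, or if a joint passes its speed limit or range.

## Robot

A 6-joint arm with a two-finger parallel gripper is mounted at the origin on a cart in front of the work surface, level with it; the furniture and walls round the work are solid. World frame = base frame: x ahead of the robot, y to its left, z up, the work surface at z = 0. Lengths are in m, angles in degrees, forces in N, time in s.
With the tool pointing down it reaches from about 0.35 to 0.95 m from the base axis. Payload 17.4 kg.
Tool frame: the origin (TCP) lies at the very end of the fingers, on their centre line; the grasp point (between the pads) lies 19 mm behind it (hold_point_z is the distance from the TCP to the grasp point, in m); z points along the fingers, x is the direction in which the jaws open and shut, and the axes are right-handed (so a half turn about z gives the same grasp; the last joint's range is limited). The gripper opens to 93 mm and grips with 3 to 60 N. Pads are 15 mm wide; open, the fingers measure 128 mm over their backs; the gripper's body (75 mm by 188 mm) begins 65 mm behind the grasp point.
Start: joints at [65.329, 6.646, 82.598, -0, 90.757, -2.166], TCP at [0.258, 0.624, 0.219] pointing down, gripper open.
Joint ranges: [-162.19, 162.19], [-47.58, 125.68], [4.15, 143.07], [-65.23, 245.23], [0.69, 171.88], [-170.13, 170.13]. Speed limits (degrees/s): [108.29, 108.29, 127.2, 180, 180, 180].

## Interface

Orientations are given as [roll, pitch, yaw] about the fixed x, y, z axes, in that order (R = Rz(yaw) Ry(pitch) Rx(roll)).
In Python, from plant import * gives the robot as it stands.
- The arm moves only by the tool carry_out, never from a script. Its argument "steps" is a list of rows, each an object of numbers: "gripper": the closure in counts, from 0 (fully open) to 255 (shut); "x", "y", "z": the shift along the tool's x, y, z in mm; "spin": the turn about the tool's z in degrees. In form: [{"gripper": .., "x": .., "y": .., "z": .., "spin": ..}, ...]. A call has 1 to 10 rows; each row is the pose to reach, as a shift and turn from the pose commanded when the call began, along the tool's axes at that moment; what a row does not reach only later rows make up. A row lasts 1/8 s, in which the tool goes at most 62.5 mm and 10.7 degrees, less where a joint would pass 70% of its speed; a pose out of reach is approached as far as the arm can. A call with a gripper value outside its range is refused whole. The fingers move at their own pace and stop on an object; "grip_force" is the grip in N (left out, the last holds). Time passes only in rows, so rows that repeat a pose let the fingers close. It gives the time, the measured TCP pose, the force and the opening at its end, in the units of the state.
- observe(): the state, without advancing time (a new reading comes with each control period).
- camera(name): name is "scene" or "side" or "wrist"; returns the picture (480x640x3 uint8, red, green, blue); there is no depth.
- camera_model(name): a dict with "fx", "fy", "cx", "cy" (pixels), "D" ([k1, k2, p1, p2, k3] as OpenCV has them; the pictures are not rectified), "R" (3x3) and "t" (3): a world point X has camera coordinates R X + t. Camera axes: x right, y down, z forward; pixel columns grow to the right and rows downward; lengths in m; the calibration is good to about 2 mm. A picture is of the moment at which its call begins: read the wrist's pose just before it. camera_model takes no time and is no camera call; for the wrist camera it gives the pose at the moment of the call.
- hand_in(): hands the job in, once; it reports no verdict.
The state is a dict: "t": time; "joint_positions": joint angles; "qd": joint speeds; "tau": joint torques, N m; "eef_pos": TCP position; "tool_rot": TCP orientation; "force": force on the tool from outside, world axes, zero at the start; "ft_torque": the same for the moment, N m; "opening": finger opening in m.
Only numpy, scipy, OpenCV 4.12 (cv2) and the standard library are available. Lean on these libraries where they do the work, as an engineer would, in place of code of your own. Each camera call takes 0.05 s, during which the arm holds its last target.

## Working session

There is one attempt and no reset: what is moved stays moved. The work goes in short steps, Python scripts to look and compute and a tool call to move; the robot and the scene stay as the last step left them, time stands still between calls to the robot, and variables do not carry over. Pictures are saved under pics/ and viewed, and the job is handed in when it is done.

Besides the shell and the picture viewer there is one more tool, called as name([rows], argument=value, ...), one row to a line, values as JSON. carry_out: Moves the arm, as the interface text tells. Its arguments: {"type":"object","properties":{"steps":{"type":"array"},"grip_force":{"type":"number"}},"required":["steps"]}

```bash
mkdir -p pics; ls
python3 - <<'E'
from plant import *
import cv2
s=observe();print(s)
for n in ("scene","side","wrist"):
    m=camera_model(n);print(n,m)
    cv2.imwrite(f"pics/a_{n}.png",camera(n)[:,:,::-1])
E
```

```text
pics
{'t': 0.0, 'joint_positions': array([ 6.53290740e+01,  6.67521791e+00,  8.26347672e+01,  6.15256002e-04,
        9.07566969e+01, -2.16486224e+00]), 'qd': array([ 0.0336625 , -0.00127745, -0.11781145, -0.0113483 ,  0.04345679,
        0.012999  ]), 'tau': array([ 6.64825166e-04, -7.21237493e+01, -6.22641635e+01,  7.81187508e-02,
        2.34316156e-02, -1.41764490e-04]), 'eef_pos': array([0.25828968, 0.62341286, 0.21790292]), 'tool_rot': array([-1.79996866e+02,  6.66111916e-02,  6.74939458e+01]), 'force': array([ 0.7288961 , -0.24651103,  0.43239372]), 'ft_torque': array([-0.01192737, -0.03358878, -0.02578976]), 'opening': 0.09291609318733149}
scene {'fx': 555.4104752011324, 'fy': 555.4104752011324, 'cx': 318.5721233314109, 'cy': 237.71710091437006, 'D': array([-0.05515265,  0.        ,  0.        ,  0.        ,  0.        ]), 'R': array([[ 0.7889979 , -0.61435973,  0.00666675],
       [-0.36742394, -0.48050922, -0.79631058],
       [ 0.49242458,  0.62583785, -0.60485124]]), 't': array([-0.46102453,  0.29501128,  0.76191131])}
side {'fx': 466.07964538730965, 'fy': 466.07964538730965, 'cx': 321.04770253802064, 'cy': 236.3026208378782, 'D': array([-0.02570902,  0.        ,  0.        ,  0.        ,  0.        ]), 'R': array([[-0.59428216,  0.80422171, -0.0074939 ],
       [ 0.67793586,  0.49590622, -0.54266011],
       [-0.43270277, -0.3275736 , -0.83991895]]), 't': array([ 0.31412437, -0.37824578,  1.27894104])}
wrist {'fx': 362.7858570188388, 'fy': 362.7858570188388, 'cx': 319.9038308705842, 'cy': 238.72939327508146, 'D': array([0.02159755, 0.        , 0.        , 0.        , 0.        ]), 'R': array([[ 3.82515075e-01,  9.23949064e-01, -5.86813530e-04],
       [ 8.81574430e-01, -3.64781687e-01,  2.99601144e-01],
       [ 2.76602138e-01, -1.15119274e-01, -9.54064364e-01]]), 't': array([-0.67402884, -0.03519639,  0.39378698])}
```

View pics/a_scene.png

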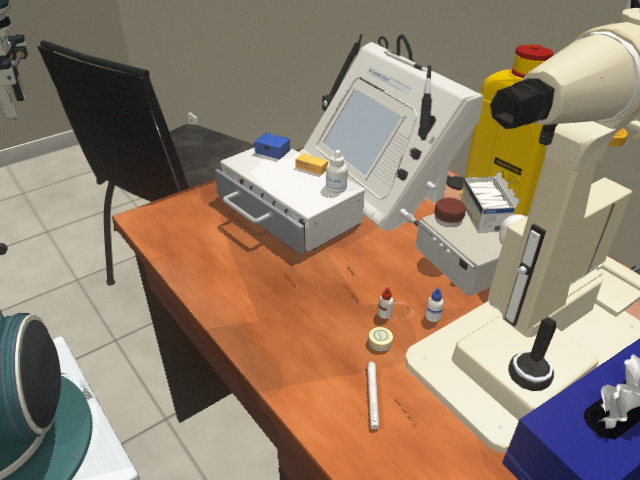

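View pics/a_side.png

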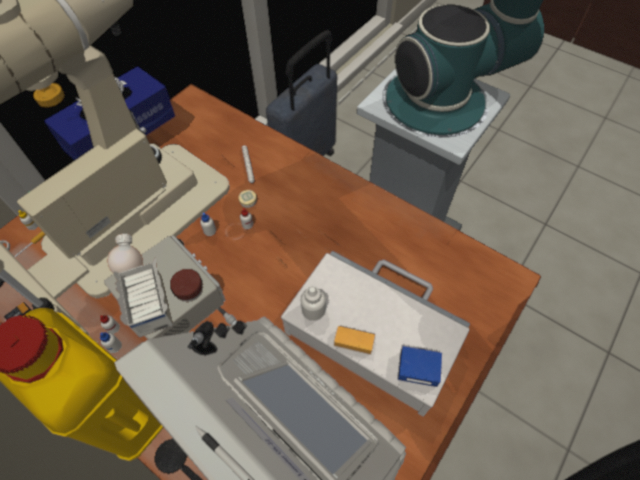

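View pics/a_wrist.png

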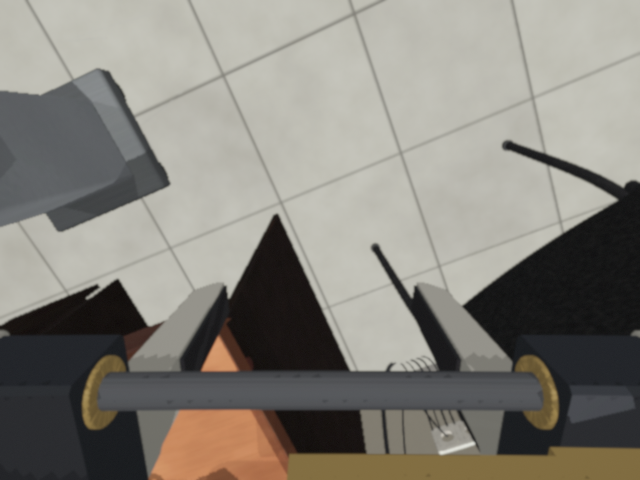

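The scene view shows the shut riser (about 215–365, 150–250) with its handle at about (245, 208). The side view shows the riser's top with corners near (332,253), (468,325), (423,408), (283,320), and the handle at about (405,278). The wrist camera sees only the desk's left edge and the floor.

```bash
cat > h.py <<'E'
import numpy as np, cv2
def ray(m,uv):
    K=np.array([[m['fx'],0,m['cx']],[0,m['fy'],m['cy']],[0,0,1]])
    p=cv2.undistortPoints(np.array(uv,float).reshape(-1,1,2),K,m['D']).reshape(-1,2)
    d=np.c_[p,np.ones(len(p))]@m['R']      # R^T d
    c=-m['R'].T@m['t']
    return c,d
def onz(m,uv,z):
    c,d=ray(m,uv); return c+d*((z-c[2])/d[:,2])[:,None]
def proj(m,X):
    K=np.array([[m['fx'],0,m['cx']],[0,m['fy'],m['cy']],[0,0,1]])
    return cv2.projectPoints(np.array(X,float).reshape(-1,3),cv2.Rodrigues(m['R'])[0],m['t'],K,m['D'])[0].reshape(-1,2)
E
python3 - <<'E'
import cv2
a=cv2.imread('pics/a_side.png')[235:425,265:485]; cv2.imwrite('pics/a_side_z.png',cv2.resize(a,None,fx=3.6,fy=3.15,interpolation=cv2.INTER_CUBIC) if 0 else cv2.resize(a,None,fx=3,fy=3,interpolation=cv2.INTER_CUBIC))
a=cv2.imread('pics/a_scene.png')[125:260,205:375]; cv2.imwrite('pics/a_scene_z.png',cv2.resize(a,None,fx=4,fy=4,interpolation=cv2.INTER_CUBIC))
E
```

```text
(no output)
```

View pics/a_side_z.png

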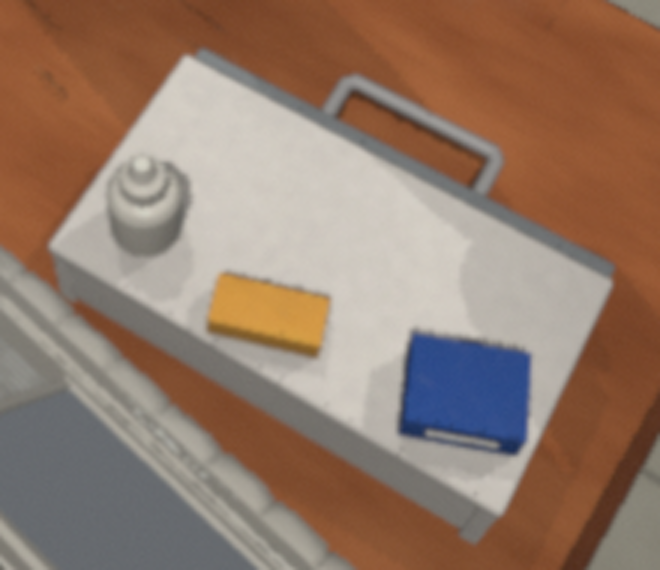

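View pics/a_scene_z.png

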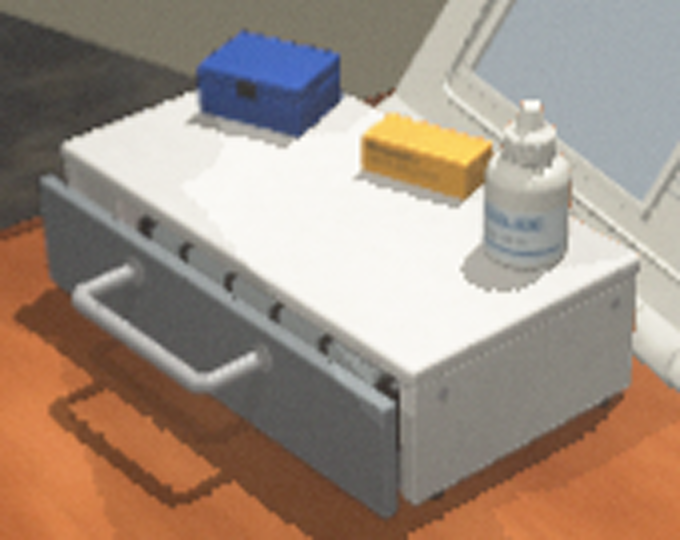

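Run:
```python
from plant import *
from h import *
m=camera_model('side')
z=lambda l:[((u+.5)/3-.5+265,(v+.5)/3-.5+235) for u,v in l]
P=onz(m,z([(185,57),(611,285),(499,515),(50,247)]),.088)
FR,FL,RL,RR=P
print(P.round(4)); print([np.linalg.norm(P[i]-P[(i+1)%4]).round(4) for i in range(4)])
c=P.mean(0); y=(FL-FR)+(RL-RR); print('c',c,'yaw of +y',np.degrees(np.arctan2(y[1],y[0])), np.degrees(np.arctan2(*((FL-FR)[1::-1]))),np.degrees(np.arctan2(*((RL-RR)[1::-1]))))
x=(RR-FR)+(RL-FL);print('x dir',np.degrees(np.arctan2(x[1],x[0])))
H=onz(m,z([(350,79),(497,155)]),.056);print('handle',H.round(4),np.linalg.norm(H[0]-H[1]),H.mean(0))
# scene check
ms=camera_model('scene')
zs=lambda l:[((u+.5)/4-.5+205,(v+.5)/4-.5+125) for u,v in l]
Q=onz(ms,zs([(410,375),(62,147),(638,265)]),.088);print('scene FR FL RR',Q.round(4), np.linalg.norm(Q[0]-Q[1]),np.linalg.norm(Q[0]-Q[2]))
H2=onz(ms,zs([(195,388),(82,293)]),.056);print(H2.round(4),H2.mean(0))
```

```text
[[0.6194 0.0807 0.088 ]
 [0.5973 0.3763 0.088 ]
 [0.7518 0.3877 0.088 ]
 [0.7745 0.0935 0.088 ]]
[np.float64(0.2964), np.float64(0.155), np.float64(0.295), np.float64(0.1557)]
c [0.68574548 0.23456232 0.088     ] yaw of +y 94.33840556270059 94.27045904882807 94.40666284095897
x dir 4.467132548118704
handle [[0.5524 0.169  0.056 ]
 [0.5441 0.2766 0.056 ]] 0.10788419164016463 [0.54828571 0.22279665 0.056     ]
scene FR FL RR [[0.6144 0.075  0.088 ]
 [0.5928 0.3679 0.088 ]
 [0.7659 0.0822 0.088 ]] 0.29367627226316245 0.15172271727258682
[[0.5498 0.1673 0.056 ]
 [0.549  0.2766 0.056 ]] [0.5493856  0.22196169 0.056     ]
```

carry_out([
  {"gripper": 184, "x": -188, "y": 393, "z": 10, "spin": 63},
  {"gripper": 184, "x": -188, "y": 393, "z": 10, "spin": 63},
  {"gripper": 184, "x": -188, "y": 393, "z": 10, "spin": 63},
  {"gripper": 184, "x": -188, "y": 393, "z": 10, "spin": 63},
  {"gripper": 184, "x": -188, "y": 393, "z": 10, "spin": 63},
  {"gripper": 184, "x": -188, "y": 393, "z": 10, "spin": 63},
  {"gripper": 184, "x": -188, "y": 393, "z": 10, "spin": 63},
  {"gripper": 184, "x": -188, "y": 393, "z": 10, "spin": 63},
  {"gripper": 184, "x": -188, "y": 393, "z": 10, "spin": 63},
  {"gripper": 184, "x": -188, "y": 393, "z": 10, "spin": 63},
], grip_force=20)

```text
t: 1.4
eef_pos: [0.5487, 0.3005, 0.2087]
tool_rot: [-180.0, 0.0, 4.6]
force: [-1.0, 0.6, 0.3]
opening: 0.0258
```

Run:
```python
from plant import *
import cv2,pickle
s=observe();print(s['t'],s['eef_pos'],s['tool_rot'],s['opening'],s['force'],abs(s['qd']).max())
m=camera_model('wrist');im=camera('wrist');pickle.dump(m,open('b.pkl','wb'))
cv2.imwrite("pics/b_wrist.png",im[:,:,::-1])
```

```text
1.4 [0.54873238 0.30048327 0.20868725] [-1.79994356e+02  6.24653118e-03  4.58046802e+00] 0.025805889758956917 [-0.98078133  0.56812867  0.31809702] 0.19604080525067974
```

View pics/b_wrist.png

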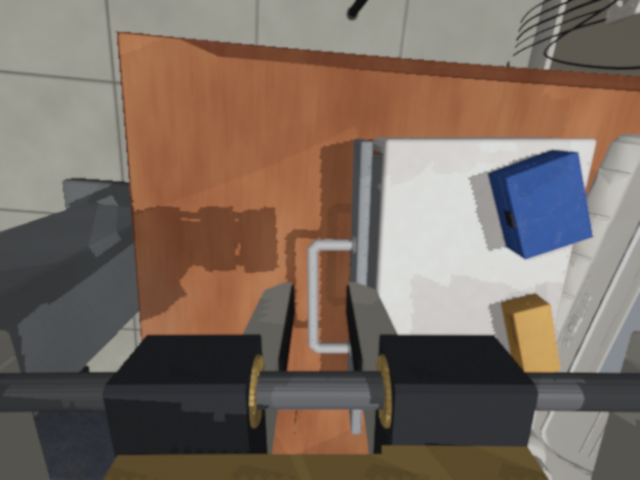

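The wrist view shows the handle bar with corners near (314,245) and (316,348), the riser's front-left corner at about (385,140), and the fingers open around the column of the bar.

Run:
```python
import pickle
from h import *
m=pickle.load(open('b.pkl','rb'))
a=cv2.imread('pics/b_wrist.png')
cv2.imwrite('pics/b_z.png',cv2.resize(a[125:365,280:440],None,fx=2.5,fy=2.5,interpolation=cv2.INTER_CUBIC))
g=cv2.cvtColor(a,cv2.COLOR_BGR2HSV)
for r in (255,265,275,300,320,335):
    row=g[r,300:335]; c=300+np.where((row[:,1]<60)&(row[:,2]>110))[0]; print(r,c.min(),c.max(),c.mean())
print(onz(m,[(314,244),(314,348)],.056))
print(onz(m,[(385,140),(597,140)],.088))
```

```text
255 308 317 312.5
265 308 317 312.5
275 308 317 312.5
300 308 317 312.5
320 308 317 312.5
335 308 317 312.5
[[0.54420047 0.27798958 0.056     ]
 [0.5526173  0.16661638 0.056     ]]
[[0.59183148 0.37658142 0.088     ]
 [0.75169386 0.38859124 0.088     ]]
```

View pics/b_z.png

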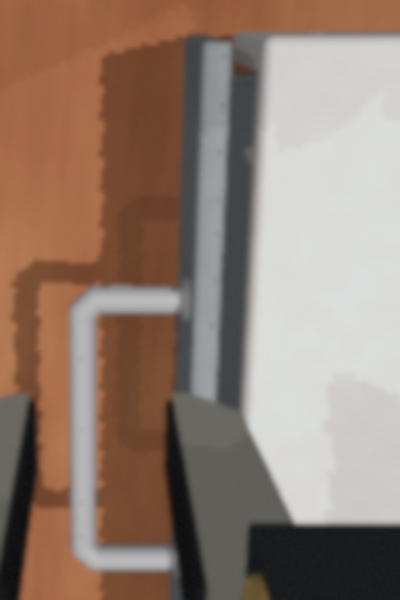

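carry_out([
  {"gripper": 184, "x": -8, "y": 50, "z": 30, "spin": 0},
  {"gripper": 184, "x": -8, "y": 78, "z": 70, "spin": 0},
  {"gripper": 184, "x": -8, "y": 78, "z": 95, "spin": 0},
  {"gripper": 184, "x": -8, "y": 78, "z": 120, "spin": 0},
  {"gripper": 184, "x": -8, "y": 78, "z": 140, "spin": 0},
  {"gripper": 184, "x": -8, "y": 78, "z": 156, "spin": 0},
  {"gripper": 184, "x": -8, "y": 78, "z": 171, "spin": 0},
  {"gripper": 184, "x": -8, "y": 78, "z": 171, "spin": 0},
])

```text
t: 2.45
eef_pos: [0.5472, 0.221, 0.0366]
tool_rot: [180.0, 0.1, 4.5]
force: [0.7, 0.4, 0.7]
opening: 0.026
```

Run:
```python
from plant import *
import cv2,pickle
s=observe();print(s['t'],s['eef_pos'],s['tool_rot'],s['opening'],s['force'],abs(s['qd']).max())
im=camera('wrist');cv2.imwrite("pics/c_wrist.png",im[:,:,::-1])
```

```text
2.45 [0.54716967 0.22103256 0.03659026] [1.79976116e+02 8.61550983e-02 4.50300714e+00] 0.026010323351877397 [0.69560731 0.40824345 0.65208235] 1.2908276195943273
```

View pics/c_wrist.png

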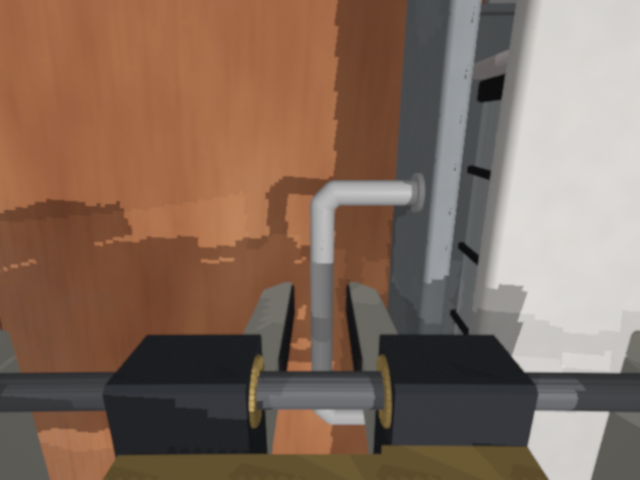

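The bar runs between the two fingers at column 322. I'll grip it and pull.

carry_out([
  {"gripper": 255, "x": 0, "y": 0, "z": 0, "spin": 0},
  {"gripper": 255, "x": 0, "y": 0, "z": 0, "spin": 0},
  {"gripper": 255, "x": 0, "y": 0, "z": 0, "spin": 0},
  {"gripper": 255, "x": -3, "y": 0, "z": 0, "spin": 0},
  {"gripper": 255, "x": -9, "y": 0, "z": 0, "spin": 0},
  {"gripper": 255, "x": -16, "y": 0, "z": 0, "spin": 0},
  {"gripper": 255, "x": -23, "y": 0, "z": 0, "spin": 0},
  {"gripper": 255, "x": -30, "y": 0, "z": 0, "spin": 0},
  {"gripper": 255, "x": -37, "y": 0, "z": 0, "spin": 0},
  {"gripper": 255, "x": -44, "y": 0, "z": 0, "spin": 0},
], grip_force=20)

```text
t: 3.75
eef_pos: [0.5037, 0.2177, 0.0383]
tool_rot: [-180.0, -0.1, 4.5]
force: [1.6, 0.4, 5.7]
opening: 0.0093
```

carry_out([
  {"gripper": 255, "x": -7, "y": 0, "z": 0, "spin": 0},
  {"gripper": 255, "x": -14, "y": 0, "z": 0, "spin": 0},
  {"gripper": 255, "x": -21, "y": 0, "z": 0, "spin": 0},
  {"gripper": 255, "x": -28, "y": 0, "z": 0, "spin": 0},
  {"gripper": 255, "x": -35, "y": 0, "z": 0, "spin": 0},
  {"gripper": 255, "x": -42, "y": 0, "z": 0, "spin": 0},
  {"gripper": 255, "x": -48, "y": 0, "z": 0, "spin": 0},
  {"gripper": 255, "x": -53, "y": 0, "z": 0, "spin": 0},
  {"gripper": 255, "x": -57, "y": 0, "z": 0, "spin": 0},
  {"gripper": 255, "x": -57, "y": 0, "z": 0, "spin": 0},
])

```text
t: 5.0
eef_pos: [0.4489, 0.2134, 0.0384]
tool_rot: [-180.0, -0.4, 4.5]
force: [21.1, 2.5, -6.0]
opening: 0.0094
```

Run:
```python
from plant import *
import cv2,pickle
im=camera('scene');cv2.imwrite("pics/d_scene.png",cv2.resize(im[100:300,150:400,::-1],None,fx=3,fy=3,interpolation=cv2.INTER_CUBIC))
im=camera('side');cv2.imwrite("pics/d_side.png",cv2.resize(im[200:420,260:500,::-1],None,fx=2.7,fy=2.7,interpolation=cv2.INTER_CUBIC))
s=observe();print(s['t'],s['eef_pos'],s['tool_rot'],s['opening'],s['force'],abs(s['qd']).max())
```

```text
5.1 [0.44887051 0.2133884  0.03840158] [-179.96504114   -0.33646147    4.48690904] 0.009427230900279504 [20.70827942  2.95160552 -5.38141046] 0.10229943876887929
```

View pics/d_scene.png

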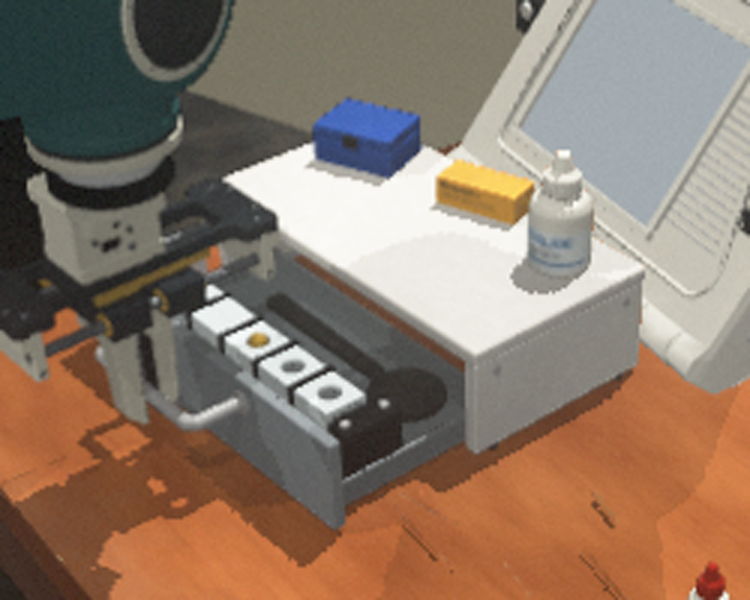

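View pics/d_side.png

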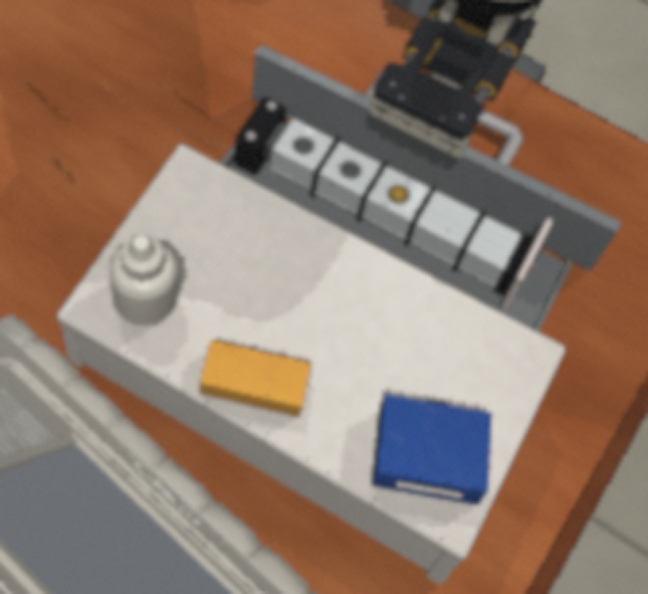

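Run:
```python
from plant import *
from h import *
m=camera_model('side');ms=camera_model('scene')
a=cv2.imread('pics/d_side.png');b=cv2.imread('pics/d_scene.png')
def brass(im,x0,y0,f):
    h=cv2.cvtColor(im,cv2.COLOR_BGR2HSV); k=cv2.inRange(h,(12,90,90),(28,255,255))
    n,l,st,c=cv2.connectedComponentsWithStats(k)
    for i in range(1,n):
        if st[i,4]>50: print(st[i],c[i])
    return
brass(a,0,0,1);print();brass(b,0,0,1)
f=lambda l,s,o:[((u+.5)/s-.5+o[0],(v+.5)/s-.5+o[1]) for u,v in l]
A=f([(399,193)],2.7,(260,200));B=f([(259,340)],3,(150,100))
pa=onz(m,A,.057)[0];pb=onz(ms,B,.057)[0];print(pa,pb)
ca,da=ray(m,A);cb,db=ray(ms,B)
M=np.c_[da[0],-db[0]];s=np.linalg.lstsq(M,cb-ca,rcond=None)[0];print('tri',ca+s[0]*da[0],cb+s[1]*db[0])
# riser corners in d_side
P=onz(m,f([(182,145),(565,349),(464,557),(58,316)],2.7,(260,200)),.088);print(P.round(4),P.mean(0))
ex=np.array([np.cos(np.radians(4.45)),np.sin(np.radians(4.45)),0]);print('button from riser along x',(pa-P.mean(0))@ex)
```

```text
[94  6 17 22 85] [101.88235294  13.75294118]
[ 69  18  21  15 113] [77.72566372 24.61061947]
[253  31  18  12  65] [262.07692308  35.87692308]
[13 34 16 10 64] [20.375  38.5625]
[403  43  14  15  98] [407.92857143  50.44897959]
[501  43  16  13  82] [510.70731707  47.97560976]
[480  82  18  17 105] [489.55238095  88.64761905]
[ 99 139  21  14  84] [108.95238095 146.41666667]
[ 78 144  22  23 131] [ 89.22137405 156.50381679]
[ 37 153  42  42 492] [ 57.1097561  175.04268293]
[ 96 172  15  19  72] [103.20833333 181.59722222]
[391 187  15  14 171] [398.10526316 193.66081871]
[ 201  341  109   74 5674] [254.69492422 377.00511103]
[502 545  15  28 112] [509.26785714 558.91964286]
[526 554  15  13  79] [532.75949367 559.27848101]
[331 559  58  35 535] [356.45607477 579.20747664]
[503 575  13  11  60] [509.68333333 579.3       ]

[ 436  160   98   65 4234] [484.14761455 191.36702881]
[ 95 247 117  59 984] [150.68902439 277.65752033]
[155 290  13  21 106] [161.96226415 299.77358491]
[ 98 315  14  22 124] [106.14516129 324.95967742]
[249 334  19  13 186] [257.97311828 339.96774194]
[ 64 346  1
[... 2844 characters left out ...]
4 264] [186.51893939 588.69318182]
[150 579  18  16  83] [157.71084337 587.54216867]
[267 579  30  21 249] [282.16465863 590.3253012 ]
[740 580  10  20  64] [746.40625  588.421875]
[653 582  16  18 123] [661.1300813  590.15447154]
[234 585  11  15  73] [238.84931507 592.73972603]
[134 589  16  11  73] [142.76712329 594.23287671]
[206 590  11  10  57] [211.05263158 594.50877193]
[0.54202149 0.22354717 0.057     ] [0.5373434 0.2129721 0.057    ]
tri [0.53919389 0.2227362  0.05193379] [0.54148039 0.22078119 0.05097057]
[[0.618  0.0816 0.088 ]
 [0.5954 0.3765 0.088 ]
 [0.7508 0.3881 0.088 ]
 [0.7743 0.093  0.088 ]] [0.68462311 0.23479553 0.088     ]
button from riser along x -0.14304448688491564
```

The view shows the tray out, with brass button at side-crop (398,193) and scene-crop (258,340). It lies 143 mm in front of the riser's centre against 145 expected. The steady 20 N pull with no motion says the stop is reached. I'll relax, release, lift and hover over the button.

carry_out([
  {"gripper": 255, "x": 1.5, "y": 0, "z": 0, "spin": 0},
  {"gripper": 184, "x": 1.5, "y": 0, "z": 0, "spin": 0},
  {"gripper": 184, "x": 1.5, "y": 0, "z": 0, "spin": 0},
  {"gripper": 184, "x": 1.5, "y": 0, "z": -20, "spin": 0},
  {"gripper": 184, "x": 1.5, "y": 0, "z": -50, "spin": 0},
  {"gripper": 184, "x": 1.5, "y": 0, "z": -90, "spin": 0},
  {"gripper": 255, "x": 30, "y": -1, "z": -120, "spin": 0},
  {"gripper": 255, "x": 70, "y": -1, "z": -120, "spin": 0},
  {"gripper": 255, "x": 92, "y": -1, "z": -120, "spin": 0},
  {"gripper": 255, "x": 92, "y": -1, "z": -120, "spin": 0},
])

```text
t: 6.35
eef_pos: [0.5392, 0.2213, 0.1584]
tool_rot: [180.0, 0.0, 4.5]
force: [-0.8, -0.0, 0.2]
opening: 0.0003
```

Run:
```python
from plant import *
import cv2,pickle
s=observe();print(s['t'],s['eef_pos'],s['tool_rot'],s['opening'],s['force'],abs(s['qd']).max())
m=camera_model('wrist');im=camera('wrist');pickle.dump(m,open('e.pkl','wb'))
cv2.imwrite("pics/e_wrist.png",im[:,:,::-1])
```

```text
6.35 [0.53924162 0.22131623 0.15837264] [1.79996580e+02 5.43619990e-03 4.46611938e+00] 0.0003149665684776359 [-0.83721575 -0.03215595  0.15750508] 2.1460620944723208
```

View pics/e_wrist.png

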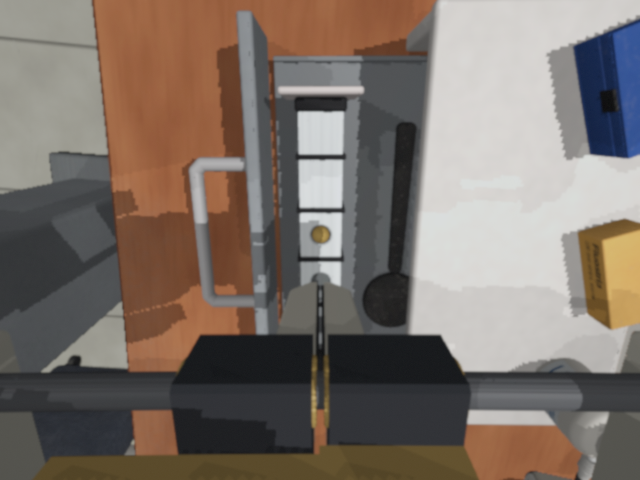

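The button is at (320,234), between bands at rows 211 and 259, with the closed fingertips centred on column 320.

Run:
```python
import pickle
from h import *
m=pickle.load(open('e.pkl','rb'))
a=cv2.imread('pics/e_wrist.png')
h=cv2.cvtColor(a,cv2.COLOR_BGR2HSV);k=cv2.inRange(h,(12,90,60),(30,255,255));k[:215]=0;k[255:]=0;k[:,:300]=0;k[:,340:]=0
ys,xs=np.where(k>0);c=((xs.min()+xs.max())/2,(ys.min()+ys.max())/2);print(c,xs.min(),xs.max(),ys.min(),ys.max())
p=onz(m,[c],.0565)[0]; tcp=np.array([.53924,.22132,.15837])
print(p); y=np.radians(4.466);ex=np.array([np.cos(y),np.sin(y),0]);ey=np.array([np.sin(y),-np.cos(y),0])
print('btn tool x,y',(p-tcp)@ex*1e3,(p-tcp)@ey*1e3)
g=a[:,:,1].astype(int)
for col in (305,312,330,338): print(col,[r for r in range(150,275) if g[r,col]<90])
for z in (.052,.0545):
  B=onz(m,[(320,211),(320,258.5),(320,157)],z);print([round((q-tcp)@ey*1e3,1) for q in B])
T=onz(m,[(297,185),(345,185)],.052);print('tube edges x',[(q-tcp)@ex*1e3 for q in T])
print('tip px',proj(m,[tcp]))
```

```text
(np.float64(320.0), np.float64(234.5)) 312 328 227 242
[0.53824924 0.22364385 0.0565    ]
btn tool x,y -0.8067982064074846 -2.393941976027654
305 [155, 156, 157, 158, 209, 210, 211, 257, 258, 259, 260, 261]
312 [155, 156, 157, 158, 209, 210, 211, 231, 232, 233, 234, 235, 257, 258, 259, 260, 261]
330 [155, 156, 157, 158, 209, 210, 211, 258, 259, 260]
338 [155, 156, 157, 158, 209, 210, 211, 258, 259, 260]
[np.float64(-20.0), np.float64(19.2), np.float64(-60.9)]
[np.float64(-20.6), np.float64(18.2), np.float64(-61.1)]
tube edges x [np.float64(-18.218543269108565), np.float64(18.09842304874315)]
tip px [[321.68574957 296.52035736]]
```

carry_out([
  {"gripper": 255, "x": 0, "y": -3, "z": 40, "spin": 0},
  {"gripper": 255, "x": 0, "y": -3, "z": 75, "spin": 0},
  {"gripper": 255, "x": 0, "y": -3, "z": 90, "spin": 0},
  {"gripper": 255, "x": 0, "y": -3, "z": 97, "spin": 0},
  {"gripper": 255, "x": 0, "y": -3, "z": 97, "spin": 0},
  {"gripper": 255, "x": 0, "y": -3, "z": 97, "spin": 0},
])

```text
t: 7.15
eef_pos: [0.5388, 0.2246, 0.0619]
tool_rot: [-180.0, -0.1, 4.5]
force: [0.5, 0.6, -0.7]
opening: 0.0003
```

Run:
```python
from plant import *
import cv2,pickle
s=observe();print(s['t'],s['eef_pos'],s['tool_rot'],s['opening'],s['force'],abs(s['qd']).max())
m=camera_model('wrist');im=camera('wrist');pickle.dump(m,open('f.pkl','wb'))
cv2.imwrite("pics/f_wrist.png",im[:,:,::-1])
```

```text
7.15 [0.53881975 0.22455181 0.06192946] [-1.79975009e+02 -8.61087127e-02  4.49390540e+00] 0.00033328018383923467 [ 0.52517462  0.56173998 -0.67327095] 0.10456704026628325
```

View pics/f_wrist.png

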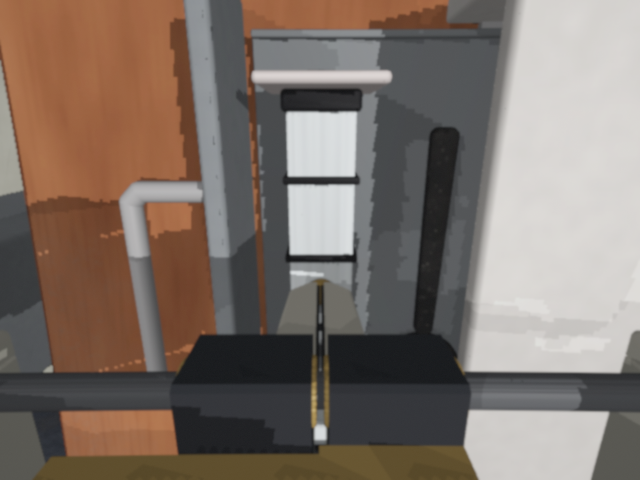

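carry_out([
  {"gripper": 255, "x": 0, "y": 0, "z": 3, "spin": 0},
  {"gripper": 255, "x": 0, "y": 0, "z": 5, "spin": 0},
  {"gripper": 255, "x": 0, "y": 0, "z": 6.5, "spin": 0},
  {"gripper": 255, "x": 0, "y": 0, "z": 8, "spin": 0},
  {"gripper": 255, "x": 0, "y": 0, "z": 9, "spin": 0},
  {"gripper": 255, "x": 0, "y": 0, "z": 9, "spin": 0},
])

```text
t: 7.95
eef_pos: [0.5386, 0.2245, 0.0522]
tool_rot: [-180.0, -0.0, 4.5]
force: [-0.2, -1.2, 7.1]
opening: 0.0004
```

carry_out([
  {"gripper": 255, "x": 0, "y": -2, "z": 0, "spin": 0},
  {"gripper": 255, "x": 0, "y": -4, "z": 0, "spin": 0},
  {"gripper": 255, "x": 0, "y": -6, "z": 0, "spin": 0},
  {"gripper": 255, "x": 0, "y": -7, "z": 0, "spin": 0},
  {"gripper": 255, "x": 0, "y": -8, "z": 0, "spin": 0},
])

```text
t: 8.57
eef_pos: [0.5381, 0.2319, 0.0522]
tool_rot: [179.9, -0.1, 4.5]
force: [0.7, -5.5, 7.1]
opening: 0.0004
```

carry_out([
  {"gripper": 255, "x": 0, "y": -1, "z": 0, "spin": 0},
  {"gripper": 255, "x": 0, "y": -2, "z": 0, "spin": 0},
  {"gripper": 255, "x": 0, "y": -3, "z": 0, "spin": 0},
])

```text
t: 8.95
eef_pos: [0.5379, 0.2348, 0.0522]
tool_rot: [179.9, -0.0, 4.5]
force: [0.8, -5.2, 6.9]
opening: 0.0004
```

Run:
```python
from plant import *
import cv2,pickle
s=observe();print(s['t'],s['eef_pos'],s['tool_rot'],s['opening'],s['force'],abs(s['qd']).max())
im=camera('wrist')
cv2.imwrite("pics/g_wrist.png",im[:,:,::-1])
im=camera('side');cv2.imwrite("pics/g_side.png",cv2.resize(im[200:420,260:500,::-1],None,fx=2.7,fy=2.7,interpolation=cv2.INTER_CUBIC))
```

```text
8.95 [0.53791652 0.23482103 0.05221869] [ 1.79941567e+02 -4.84419210e-02  4.48172456e+00] 0.0003804422343702356 [ 0.76576053 -5.21653725  6.93723366] 0.6754506744657471
```

View pics/g_wrist.png

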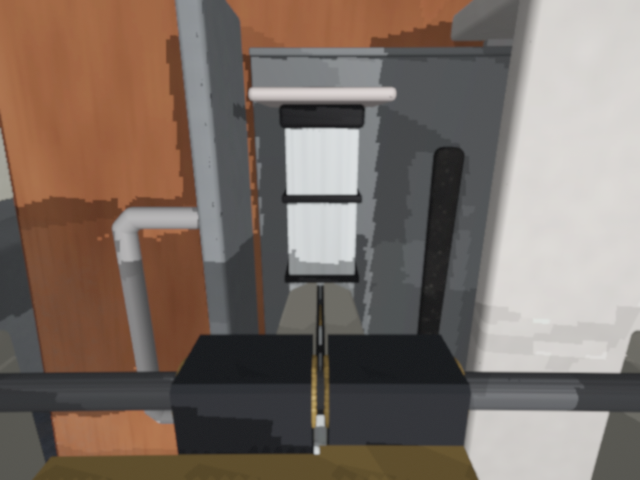

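View pics/g_side.png

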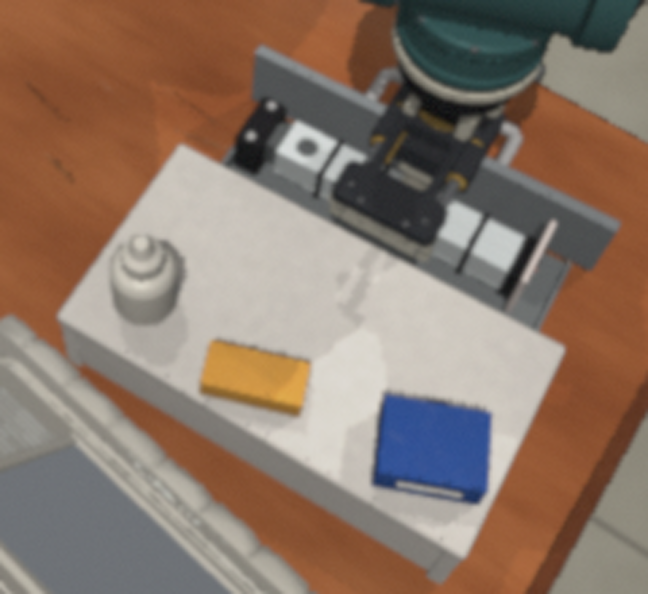

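The tip's far edge (row 285) has reached the left band (row 278), and the tube has barely moved in the side view. I'll keep pushing slowly.

carry_out([
  {"gripper": 255, "x": 0, "y": -1, "z": 0, "spin": 0},
  {"gripper": 255, "x": 0, "y": -2, "z": 0, "spin": 0},
  {"gripper": 255, "x": 0, "y": -3, "z": 0, "spin": 0},
  {"gripper": 255, "x": 0, "y": -4, "z": 0, "spin": 0},
])

```text
t: 9.55
eef_pos: [0.5376, 0.2384, 0.0522]
tool_rot: [179.9, -0.0, 4.5]
force: [0.2, -9.5, 8.0]
opening: 0.0006
```

carry_out([
  {"gripper": 255, "x": 0, "y": -1.5, "z": 0, "spin": 0},
  {"gripper": 255, "x": 0, "y": -3, "z": 0, "spin": 0},
  {"gripper": 255, "x": 0, "y": -4.5, "z": 0, "spin": 0},
  {"gripper": 255, "x": 0, "y": -6, "z": 0, "spin": 0},
])

```text
t: 10.05
eef_pos: [0.5371, 0.2451, 0.0522]
tool_rot: [180.0, -0.1, 4.5]
force: [1.7, -3.2, 6.5]
opening: 0.0006
```

Run:
```python
from plant import *
import cv2,pickle
s=observe();print(s['t'],s['eef_pos'],s['tool_rot'],s['opening'],s['force'],abs(s['qd']).max())
im=camera('wrist')
cv2.imwrite("pics/i_wrist.png",im[:,:,::-1])
im=camera('side');cv2.imwrite("pics/i_side.png",cv2.resize(im[200:420,260:500,::-1],None,fx=2.7,fy=2.7,interpolation=cv2.INTER_CUBIC))
```

```text
10.05 [0.53710759 0.24514565 0.05220676] [ 1.79978439e+02 -5.43054058e-02  4.48933076e+00] 0.0006098267347396389 [ 1.71366016 -3.17525341  6.48566241] 1.180853360940278
```

View pics/i_wrist.png

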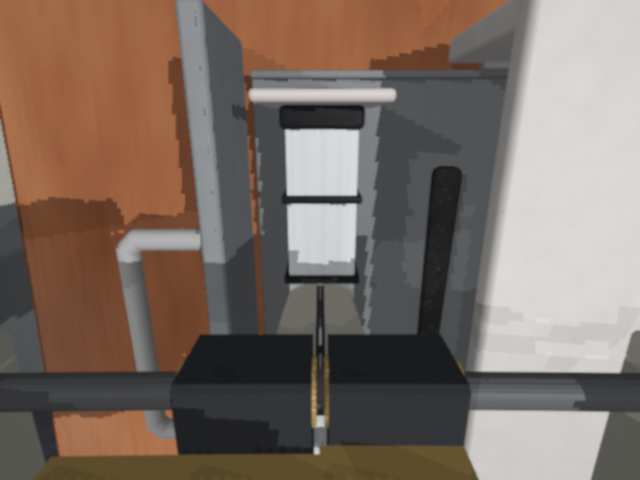

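View pics/i_side.png

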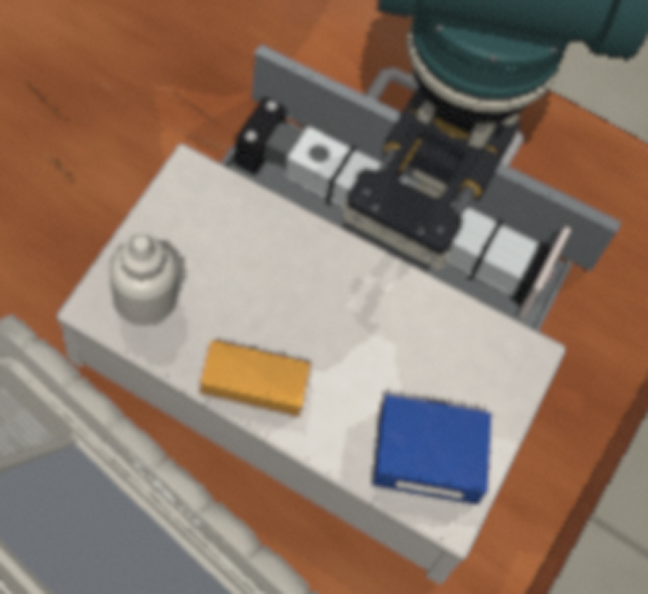

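The tube is now riding with the tool (the right support rod is exposed, plate shifted left).

carry_out([
  {"gripper": 255, "x": 0, "y": -2, "z": 0, "spin": 0},
  {"gripper": 255, "x": 0, "y": -4, "z": 0, "spin": 0},
  {"gripper": 255, "x": 0, "y": -6, "z": 0, "spin": 0},
  {"gripper": 255, "x": 0, "y": -8, "z": 0, "spin": 0},
  {"gripper": 255, "x": 0, "y": -10, "z": 0, "spin": 0},
  {"gripper": 255, "x": 0, "y": -12, "z": 0, "spin": 0},
  {"gripper": 255, "x": 0, "y": -14, "z": 0, "spin": 0},
  {"gripper": 255, "x": 0, "y": -16, "z": 0, "spin": 0},
])

```text
t: 11.15
eef_pos: [0.5358, 0.2611, 0.0522]
tool_rot: [180.0, -0.1, 4.5]
force: [0.1, -2.3, 6.6]
opening: 0.0001
```

Run:
```python
from plant import *
import cv2,pickle
s=observe();print(s['t'],s['eef_pos'],s['tool_rot'],s['opening'],s['force'],abs(s['qd']).max())
im=camera('scene');cv2.imwrite("pics/j_scene.png",cv2.resize(im[120:290,150:350,::-1],None,fx=3.5,fy=3.5,interpolation=cv2.INTER_CUBIC))
im=camera('side');cv2.imwrite("pics/j_side.png",cv2.resize(im[200:420,260:500,::-1],None,fx=2.7,fy=2.7,interpolation=cv2.INTER_CUBIC))
```

```text
11.15 [0.53584331 0.26114138 0.05221441] [ 1.79978659e+02 -5.28112363e-02  4.49081147e+00] 0.0001280209451265146 [ 0.05465039 -2.28646995  6.63508129] 1.4250507794812168
```

View pics/j_scene.png

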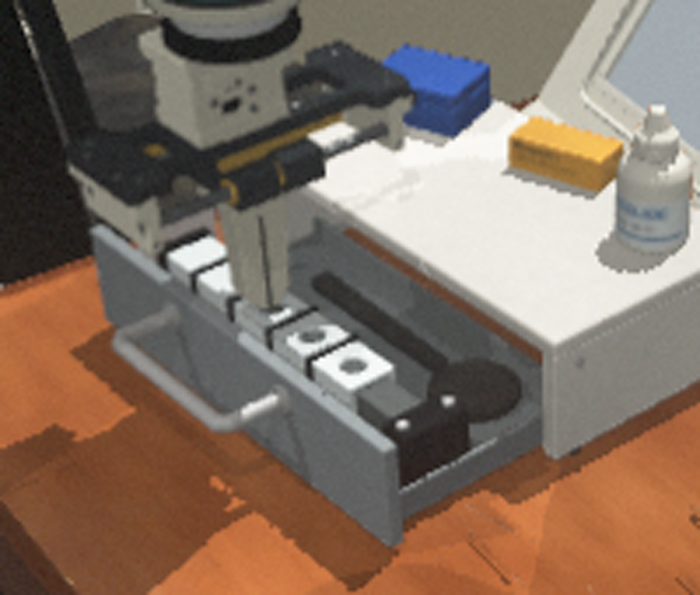

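View pics/j_side.png

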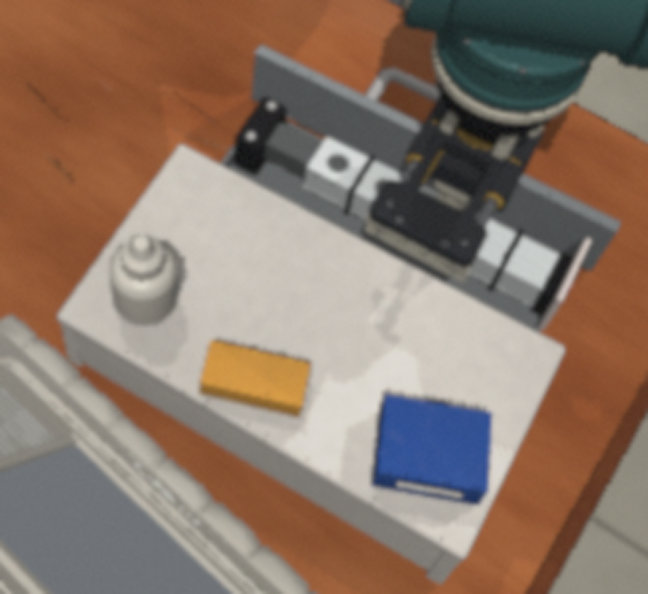

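The next hole (scene-crop (315,337)) is approaching the button. I'll do the last stretch in 1 mm rows.

carry_out([
  {"gripper": 255, "x": 0, "y": -1, "z": 0, "spin": 0},
  {"gripper": 255, "x": 0, "y": -2, "z": 0, "spin": 0},
  {"gripper": 255, "x": 0, "y": -3, "z": 0, "spin": 0},
  {"gripper": 255, "x": 0, "y": -4, "z": 0, "spin": 0},
  {"gripper": 255, "x": 0, "y": -5, "z": 0, "spin": 0},
  {"gripper": 255, "x": 0, "y": -6, "z": 0, "spin": 0},
  {"gripper": 255, "x": 0, "y": -7, "z": 0, "spin": 0},
  {"gripper": 255, "x": 0, "y": -8, "z": 0, "spin": 0},
])

```text
t: 12.25
eef_pos: [0.5352, 0.2693, 0.0522]
tool_rot: [-180.0, -0.1, 4.5]
force: [-0.0, -1.1, 6.9]
opening: 0.0006
```

carry_out([
  {"gripper": 255, "x": 0, "y": -1, "z": 0, "spin": 0},
  {"gripper": 255, "x": 0, "y": -2, "z": 0, "spin": 0},
])

```text
t: 12.5
eef_pos: [0.5351, 0.2713, 0.0522]
tool_rot: [-180.0, -0.1, 4.5]
force: [0.5, -1.1, 6.4]
opening: 0.0007
```

Run:
```python
from plant import *
import cv2,pickle
s=observe();print(s['t'],s['eef_pos'],s['tool_rot'],s['opening'],s['force'],abs(s['qd']).max())
im=camera('scene');cv2.imwrite("pics/k_scene.png",cv2.resize(im[120:290,150:350,::-1],None,fx=3.5,fy=3.5,interpolation=cv2.INTER_CUBIC))
im=camera('side');cv2.imwrite("pics/k_side.png",cv2.resize(im[200:420,260:500,::-1],None,fx=2.7,fy=2.7,interpolation=cv2.INTER_CUBIC))
```

```text
12.5 [0.5350634  0.27129624 0.05222158] [-1.79993467e+02 -5.91846946e-02  4.49259230e+00] 0.0007486724634756246 [ 0.54579983 -1.14725891  6.44107922] 0.8265507753073308
```

View pics/k_scene.png

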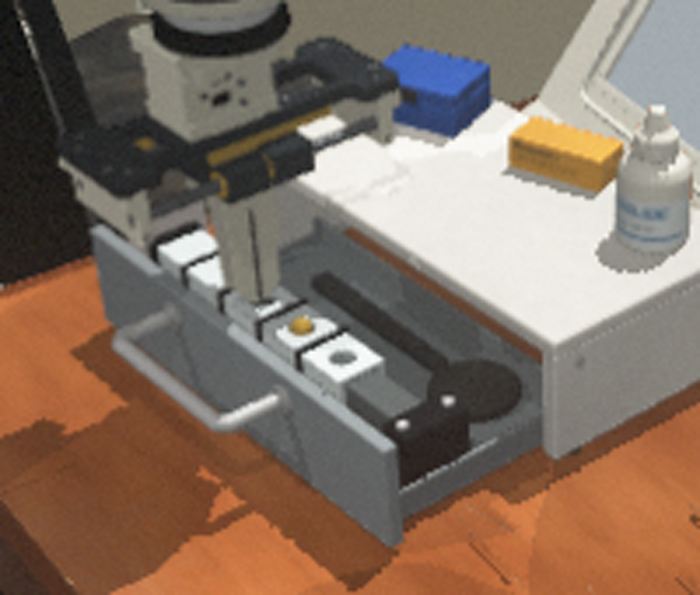

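View pics/k_side.png

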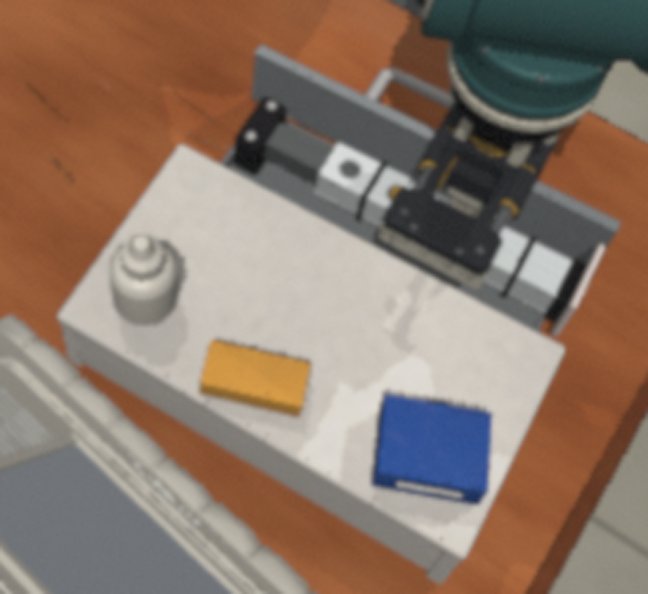

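The brass button has risen in the next hole (scene-crop (302,325)), with one hole left to its right. I'll lift straight off.

carry_out([
  {"gripper": 255, "x": 0, "y": 0, "z": -3, "spin": 0},
  {"gripper": 255, "x": 0, "y": 0, "z": -15, "spin": 0},
  {"gripper": 255, "x": 0, "y": 0, "z": -50, "spin": 0},
  {"gripper": 255, "x": 0, "y": 0, "z": -100, "spin": 0},
  {"gripper": 255, "x": 0, "y": 0, "z": -140, "spin": 0},
  {"gripper": 255, "x": -40, "y": -20, "z": -150, "spin": 0},
  {"gripper": 255, "x": -40, "y": -20, "z": -150, "spin": 0},
])

```text
t: 13.48
eef_pos: [0.492, 0.2889, 0.2039]
tool_rot: [-179.9, -0.1, 4.6]
force: [-0.3, -1.0, -0.4]
opening: 0.0005
```

Run:
```python
from plant import *
import cv2,pickle
s=observe();print(s['t'],s['eef_pos'],s['tool_rot'],s['opening'],s['force'],abs(s['qd']).max())
pickle.dump(camera_model('wrist'),open('l.pkl','wb'))
cv2.imwrite("pics/l_wrist.png",camera('wrist')[:,:,::-1])
im=camera('scene');cv2.imwrite('pics/l_scene_f.png',im[:,:,::-1]);cv2.imwrite("pics/l_scene.png",cv2.resize(im[120:290,150:350,::-1],None,fx=3.5,fy=3.5,interpolation=cv2.INTER_CUBIC))
im=camera('side');cv2.imwrite("pics/l_side.png",cv2.resize(im[200:420,260:500,::-1],None,fx=2.7,fy=2.7,interpolation=cv2.INTER_CUBIC))
```

```text
13.475 [0.49200415 0.28890338 0.20387674] [-1.79926469e+02 -1.28453402e-01  4.58249446e+00] 0.0005249239312333382 [-0.26546041 -1.04022174 -0.40009046] 2.401959977958757
```

View pics/l_wrist.png

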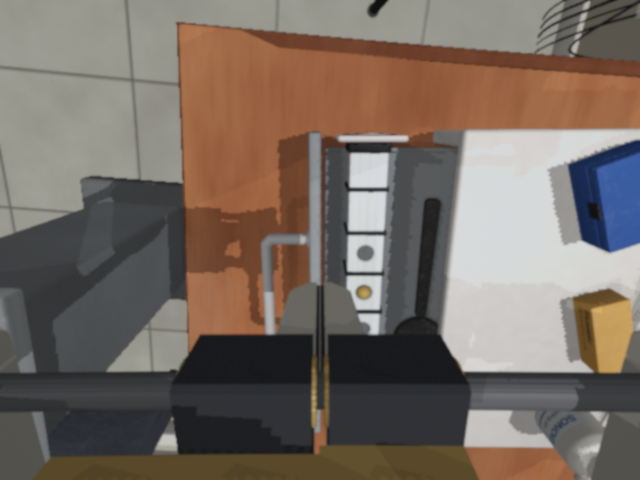

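View pics/l_scene.png

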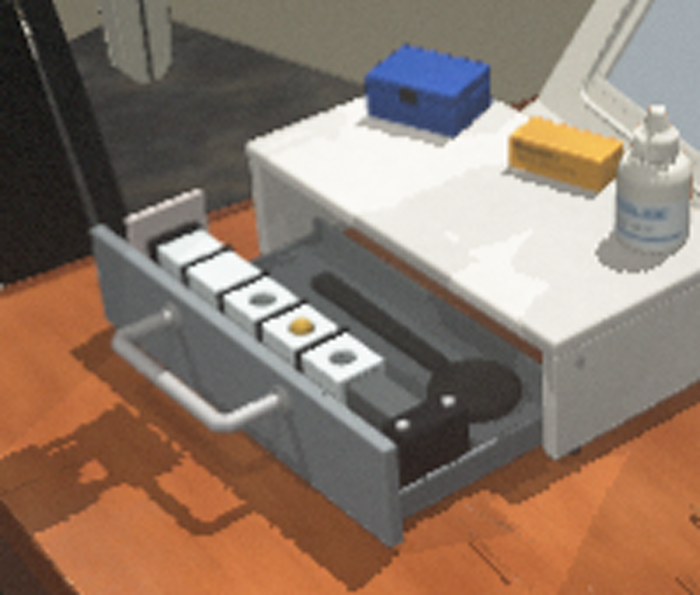

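View pics/l_side.png

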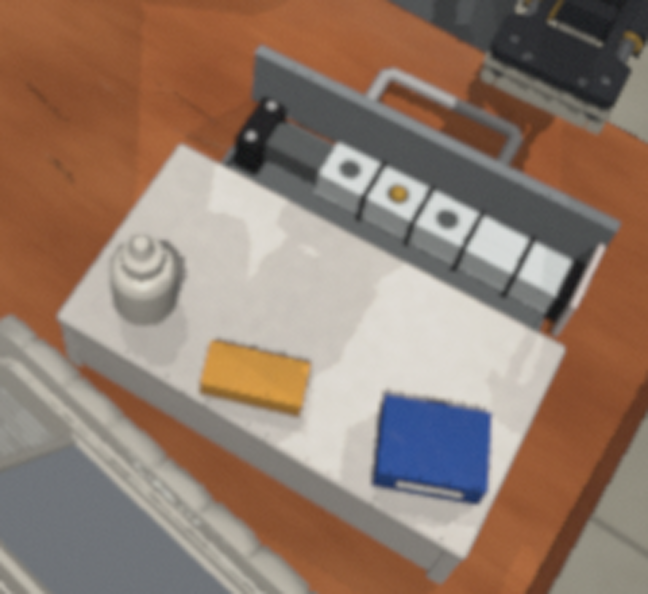

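Button is at side-crop (399,193), exactly where it was before, now in the middle hole. The bystanders look unmoved. Before handing in, I'll check how far out the tray is, same camera before and after.

Run:
```python
from plant import *
from h import *
m=camera_model('side')
f=lambda l,s,o:[((u+.5)/s-.5+o[0],(v+.5)/s-.5+o[1]) for u,v in l]
A=onz(m,f([(350,79),(497,155)],3,(265,235)),.056); B=onz(m,f([(388,75),(518,137)],2.7,(260,200)),.056)
print(A.round(4),B.round(4)); d=B.mean(0)-A.mean(0); print('travel',np.linalg.norm(d)*1e3)
# tray front top edge, ends: before / after
A=onz(m,f([(200,52),(612,268)],3,(265,235)),.073);B=onz(m,f([(263,48),(618,224)],2.7,(260,200)),.073)
print(A.round(4),B.round(4),'travel',np.linalg.norm((B-A).mean(0)))
ms=camera_model('scene')
A=onz(ms,f([(195,388),(82,293)],4,(205,125)),.056);B=onz(ms,f([(220,428),(118,345)],3.5,(150,120)),.056);print('scene',np.linalg.norm((B-A).mean(0)),A,B)
w=__import__('pickle').load(open('l.pkl','rb'))
print('wrist handle left corner',onz(w,[(268,240)],.056), 'riser FL',onz(w,[(462,130)],.088))
```

```text
[[0.5524 0.169  0.056 ]
 [0.5441 0.2766 0.056 ]] [[0.4562 0.1628 0.056 ]
 [0.4468 0.2714 0.056 ]]
travel 96.94727946597659
[[0.6031 0.0813 0.073 ]
 [0.5794 0.3722 0.073 ]] [[0.503  0.0755 0.073 ]
 [0.4807 0.3646 0.073 ]] travel 0.09967640469775656
scene 0.10152876272472358 [[0.54981958 0.16732026 0.056     ]
 [0.54895163 0.27660311 0.056     ]] [[0.45256299 0.15849203 0.056     ]
 [0.44441397 0.26281632 0.056     ]]
wrist handle left corner [[0.44560692 0.26869382 0.056     ]] riser FL [[0.59076936 0.37679748 0.088     ]]
```

Run:
```python
from plant import *
print(hand_in())
```

```text
the job is handed in; nothing more can be done
None
```

I pulled the tray out to its stop. Then I pressed the snap button flush and slid the tube one hole to the left, and the button popped up in the next hole. I lifted the gripper clear and handed in with about 13.6 s of the 38 s used.

**Last checks**
- **Button and tube:** in all three views the brass button stands in the middle hole, with one empty hole on each side of it. In the side view the button is at the same pixel as before the slide, so the tray did not move.
- **Bystanders:** the things on the riser and the occluder looked unmoved by eye. I did not check the desk items to the right (dropper bottles, penlight, tin) in a late picture, but the arm never went near them.
- **Forces:** the highest reading was about 21 N, when the tray met its stop. Sliding the tube took under 10 N.

**A check that disagreed:** measured tray travel was only 97–102 mm (98.6 mm by the arm), against the 105 mm given.
- The first pictures put the handle 5–7 mm further out than a shut tray would, so the tray probably started slightly open.
- Measured from the riser, the tray ended 102–106 mm out. At the end of the pull it held a steady 20 N without moving, against about 2 N of friction, so I took it as being at the stop.

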